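Slide the glue pot along the warming plate and clamp it

TASK

Slide the glue pot along the warming plate, without lifting or tipping it, to the clamping place: centred there, and up against the fence without banging it. Then push the retainer gently forward by its post until its sprung pad bears on the pot and is pressed about half way in. Leave everything else where it stands.

Things in the scene. Friction and masses are not known exactly. Their poses are not given: they have to be found in the camera images.
- plate: warming plate, a dark steel slab 360 (x) by 580 (y) by 40 mm with three white-ringed places in a row along its y axis, 170 mm apart, on the line x = +20 mm of its frame. Origin: centre of its underside, on the bench; its top is 40 mm higher. Fixed; its place and yaw vary.
- pot: the glue pot, low round aluminium pot, flat lid, diameter 140 mm, body 46 mm high (lid to 50 mm), 0.4 to 0.85 kg, standing at the plate's middle place. Origin: centre of its underside, z up. A rigid dark wooden stirrup handle arches over it along its y axis, its straight top bar 72 mm long and 12 mm thick.
- handle (a point): middle of the pot's top handle bar, on the pot's axis 84 mm above its underside; the bar runs along y of this frame. 28 mm of free height under the bar. Friction on the plate is 0.5 to 0.7 of its load; pressed down while gripped it drags and tips.
- home (a point): clamping place, at the left or the right end place of the plate: the point on the plate's top where the centre of the pot's underside belongs when it touches the fence. x points from the retainer to the fence (away from the robot), y along the plate's row of places, z up. The pot slides in along y from the middle place. A fixed guide rail 50 mm wide, 12 mm high lies at x = -190 to -80 mm.
- fence: low fixed aluminium wall behind the clamping place, 110 mm wide (y), 36 mm high, 12 mm thick; its frame is that of home, its flat front face at x = +70 mm. The pot touches it with its side.
- retainer: the retainer with its screw and pad: a grey block 30 mm long (x), 44 mm wide, top 47 mm above the plate, sliding on the guide rail towards the fence, travel 0 to 60 mm, starting at 0 to 10. Its frame has the axes of home and coincides with home at travel 0, so its x in the frame of home is the travel. It stays where it is left: friction takes 10 N to move it either way.
- post (a point): point on the axis of the retainer's post (20 mm diameter, from 47 to 97 mm above the plate), 85 mm above the plate's top; 155 mm behind home (-x) at travel 0; moves with the retainer. The pad always has 12 mm or more to go before a homed pot at the start. A steady push on it needs 10 N plus whatever the pad bears.
- nose (a point): centre of the retainer block's front face, 140 mm behind home at travel 0, 28 mm above the plate. From it a brass screw (20 mm thick) carries the sprung rubber pad, a disc of 30 mm. The pad's spring travel is 12 mm, 800 N/m from zero: half way in is 6 mm, 4.8 N. The screw's setting is not reported: with the retainer still, the free pad face stands 28 to 48 mm ahead of this point.
- tin: bystander: lidded aluminium tin, 110 mm diameter, 91 mm high, on the remaining end place of the plate. Origin: centre of underside.
- jar: bystander: white jar, 56 mm diameter, 60 mm high, on the plate behind the middle place. Origin: centre of underside.
- spatula: bystander: spatula 160 mm long lying on the plate in front of the middle place, along the row.
- mask: bystander: white half-mask, 144 mm across, 60 mm high, on the bench at the left. Origin: centre of underside.
- paint_a: bystander: paint pot 90 mm wide, 112 mm high, on the bench at the right. Origin: centre of underside.
- paint_b: bystander: second such paint pot, farther away at the right.
Things that resemble listed ones, but are neither listed nor needed, are in the scene too. Leave any red or yellow look-alike of the pot alone.

How it is judged:
On the way, in this order (a step that is already met when the one before it is completed fails the run):
1. the pot stands at the clamping place, within 12 mm of centre and 4 mm of the fence, with the pad not yet touching it (x of pot in the frame of home above -0.004 m and y of pot in the frame of home between -0.012 and 0.012 m and contact force between pot and retainer below 0.2 N), for 0.2 s.
2. the pad presses on the pot with 2 to 7.5 N (contact force between pot and retainer between 2 and 7.5 N), for 0.2 s.
At the end, for the whole second after the job is handed in: the pot stands upright and at rest on the plate at the clamping place, its centre within 12 mm of the place's centre line and its side within 4 mm of the fence, and the retainer's pad presses on it with 2 to 7.5 N (pressed in 2.5 to 9.4 of its 12 mm) (all of step 2 and x of pot in the frame of home above -0.004 m and y of pot in the frame of home between -0.012 and 0.012 m and angle between pot's own z axis and vertical below 0.04 rad and linear speed of pot below 0.01 m/s); the robot touches nothing.
It fails at once if the pot is lifted (more than 6 mm off the plate) (z of pot in the frame of plate above 0.046 m).
It fails at once if the pot is tipped by more than 0.15 rad (angle between pot's own z axis and vertical above 0.15 rad).
It fails at once if the pot is banged or forced against the fence (over 25 N) (contact force between pot and fence above 25 N).
It fails at once if the retainer is forced on the pot (over 18 N) (contact force between pot and retainer above 18 N).
It fails at once if a bystander is moved by more than 20 mm (distance of any of tin, jar, spatula, mask, paint_a, paint_b from where it was at the start of the episode above 0.02 m).
It also fails if it takes over 69 s, if anything falls off the work surface, if the arm or the gripper's body presses on something with over 40 N, if the wrist force passes 120 N, or if a joint passes its speed limit or range.

ROBOT

A 6-joint arm with a two-finger parallel gripper is mounted at the origin on the work surface. World frame = base frame: x ahead of the robot, y to its left, z up, the work surface at z = 0. Lengths are in m, angles in rad, forces in N, time in s.
With the tool pointing down it reaches from about 0.35 to 0.775 m from the base axis. Payload 5.5 kg.
Tool frame: the origin (TCP) lies midway between the tips of the shut fingers; the grasp point (between the pads) lies 19 mm behind it; z points along the fingers, y is the line along which they close (so a half turn about z gives the same grasp; the last joint's range is limited). The gripper opens to 85 mm and grips with 20 to 120 N. Pads are 22 mm wide; open, the fingers measure 114 mm over their backs; the gripper's body (76 mm by 85 mm) begins 54 mm behind the grasp point. The pads swing forward as they close: fully open they stand 13 mm farther back than shut.
Start: joints at [1.161, 0.313, 0.046, 1.304, 0, 1.431], TCP at [0.153, 0.554, 0.231] pointing down, gripper open.
Joint ranges: [-2.76, 2.76], [-0.86, 1.69], [-1.03, 1.26], [-2.2, 2.34], [-1.47, 1.5], [-3.14, 3.14]. Speed limits (rad/s): [2.57, 2.57, 3.14, 3.14, 3.14, 3.14].

INTERFACE

Orientations are given as a unit quaternion [w, x, y, z].
In Python, from workcell import get_state, read_camera, camera_info, hand_in, recognise gives the robot as it stands.
- The arm moves only by the tool arm_command, never from a script. Its argument "moves" is one flat list of numbers, 7 for each row, row after row: the opening, from -1 (shut) to 1 (fully open), then the shift along the tool's x, y, z in mm, then the turn, a rotation vector about the tool's x, y, z in rad. A call has 1 to 8 rows; each row shifts and turns the commanded pose from where the row before left it, along the tool's axes as they then stand; what a row does not reach is not made up. A row lasts 1/8 s, in which the tool goes at most 62.5 mm and 10.7 degrees, less where a joint would pass 70% of its speed; a pose out of reach is approached as far as the arm can. A call with a gripper value outside its range is refused whole. The fingers move at their own pace and stop on an object; "newtons" is the grip in N (left out, the last holds). Time passes only in rows, so rows that do not move let the fingers close. It gives the time, the measured TCP pose, the force, the opening and the grip force at its end, in the units of the state.
- get_state(): the state, without advancing time (a new reading comes with each control period).
- read_camera(name): name is "side" or "top"; returns (picture, depth): 400x640x3 uint8, blue, green, red; 400x640 float32, m along the optical axis (not along the pixel's ray), 0 where there is no reading.
- camera_info(name): a dict with "fovy" (degrees; the focal length in pixels is half the picture's height over the tangent of half this angle, whatever the lens; pixels are square), "cx", "cy" (the principal point, pixels), "k1" (the pictures are not rectified: a ray, as slopes to the right and down, at radius r is drawn at 1 + k1 r^2 times it, then the intrinsics apply), "eye" and "orientation" of the camera in the world. Camera axes: x right, y down, z forward; pixel columns grow to the right and rows downward; lengths in m; the calibration is good to about 2 mm. A picture is of the moment at which its call begins. camera_info takes no time and is no camera call.
- hand_in(): hands the job in; it is judged then, once.
Trained networks look in the newest picture that a camera, given by its name, has taken for a name from the list of things; names that differ only in an ending like _2 or _b are one class to them, and where a whole thing is asked for, a point or a joint stands for the part that bears it (a point fixed in the world has none). Each returns a list of dicts, best first, with "confidence" (0 to 1); they miss things now and then, are a little off and sometimes report something else, mostly with a low value. They report only what shows in the picture. A call takes as long as a camera call. They do not tell look-alikes from the thing itself.
- recognise(camera, label): "point" ([column, row] in pixels, amid what is visible of it).
The state is a dict: "clock": time; "joint_pos": joint angles; "qvel": joint speeds; "tau": joint torques, N m; "tcp_pos": TCP position; "orientation": TCP orientation; "wrist_force": force on the tool from outside, world axes, zero at the start; "ft_torque": the same for the moment, N m; "finger_gap": finger opening in m; "grip_force": force on a finger pad.
Only numpy, scipy, OpenCV 4.12 (cv2) and the standard library are available. Lean on these libraries where they do the work, as an engineer would, in place of code of your own. Each camera call takes 0.05 s, during which the arm holds its last target. There are 200 camera calls.

## Working session

There is one attempt and no reset: what is moved stays moved. The work goes in short steps, Python scripts to look and compute and a tool call to move; the robot and the scene stay as the last step left them, time stands still between calls to the robot, and variables do not carry over. Pictures are saved under pics/ and viewed, at most 10 in all, crops included, and the job is handed in when it is done.

Besides the shell and the picture viewer there is one more tool, called after "Emit:" as a command line: name --argument value ..., lists and objects as JSON in quotes. arm_command: Moves the arm, as the interface text tells. Its arguments: {"type":"object","properties":{"moves":{"type":"array"},"newtons":{"type":"number"}},"required":["moves"]}

```bash
mkdir -p pics
cat > h.py <<'E'
import numpy as np, cv2
from scipy.spatial.transform import Rotation as R
from workcell import *
def q(o): return R.from_quat([o[1],o[2],o[3],o[0]])
def ray(ci,uv):
    f=200/np.tan(np.radians(ci['fovy'])/2)
    d=(np.atleast_2d(uv)-[ci['cx'],ci['cy']])/f
    s=d.copy()
    for _ in range(30): s=d/(1+ci['k1']*(s**2).sum(1,keepdims=True))
    return np.c_[s,np.ones(len(s))]
def world(ci,uv,z): # z: depth values
    return q(ci['orientation']).apply(ray(ci,uv)*np.reshape(z,(-1,1)))+ci['eye']
def onplane(ci,uv,h):
    d=q(ci['orientation']).apply(ray(ci,uv)); e=np.array(ci['eye'])
    return e+d*((h-e[2])/d[:,2:3])
def cloud(cam,dep):
    v,u=np.nonzero(dep>0); return world(camera_info(cam),np.c_[u,v].astype(float),dep[v,u]),u,v
E
python3 - <<'E'
from h import *
for c in ['side','top']:
    p,d=read_camera(c); cv2.imwrite(f'pics/{c}0.png',p); np.save(f'{c}0.npy',d)
    print(c,camera_info(c))
    for l in ['plate','pot','handle','home','fence','retainer','post','nose','tin','jar','spatula']:
        for r in recognise(c,l)[:3]:
            u,v=np.round(r['point']).astype(int); 
            print(l,[u,v],round(r['confidence'],2),world(camera_info(c),[r['point']],d[v,u]).round(3) if d[v,u]>0 else None)
s=get_state();print(s['tcp_pos'],s['orientation'],s['clock'],s['finger_gap'])
E
```

```text
side {'fovy': 47.401645977995855, 'cx': 324.21236808578544, 'cy': 199.08632391752238, 'k1': -0.11892412563492474, 'eye': array([-0.20941433, -0.76026447,  1.00832077]), 'orientation': array([-0.38109797,  0.85272279, -0.32322901,  0.15215514])}
plate [np.int64(353), np.int64(215)] 0.72 [[ 0.549 -0.067  0.038]]
plate [np.int64(286), np.int64(180)] 0.42 [[0.459 0.148 0.095]]
pot [np.int64(358), np.int64(191)] 0.94 [[ 0.597 -0.038  0.088]]
pot [np.int64(336), np.int64(306)] 0.69 [[ 0.274 -0.285  0.05 ]]
pot [np.int64(214), np.int64(209)] 0.66 [[0.234 0.226 0.05 ]]
handle [np.int64(219), np.int64(208)] 0.9 [[0.249 0.227 0.046]]
handle [np.int64(359), np.int64(192)] 0.65 [[ 0.596 -0.041  0.088]]
handle [np.int64(335), np.int64(303)] 0.61 [[ 0.277 -0.277  0.049]]
home [np.int64(291), np.int64(178)] 0.71 [[0.489 0.161 0.076]]
fence [np.int64(331), np.int64(158)] 0.77 [[0.673 0.172 0.061]]
retainer [np.int64(284), np.int64(181)] 0.56 [[0.451 0.149 0.09 ]]
post [np.int64(286), np.int64(178)] 0.65 [[0.458 0.149 0.101]]
post [np.int64(399), np.int64(213)] 0.44 [[ 0.582 -0.213  0.129]]
nose [np.
[... 1210 characters left out ...]
retainer [np.int64(271), np.int64(206)] 0.64 [[0.459 0.154 0.134]]
post [np.int64(272), np.int64(206)] 0.53 [[0.466 0.158 0.084]]
post [np.int64(324), np.int64(165)] 0.32 [[ 0.599 -0.01   0.092]]
nose [np.int64(273), np.int64(209)] 0.57 [[0.453 0.151 0.11 ]]
nose [np.int64(270), np.int64(200)] 0.38 [[0.486 0.165 0.079]]
nose [np.int64(327), np.int64(163)] 0.32 [[ 0.606 -0.022  0.09 ]]
tin [np.int64(378), np.int64(154)] 0.58 [[ 0.625 -0.182  0.134]]
jar [np.int64(319), np.int64(122)] 0.51 [[0.739 0.006 0.101]]
spatula [np.int64(319), np.int64(210)] 0.67 [[0.457 0.006 0.039]]
[0.15329391 0.55423354 0.23132567] [2.15355924e-05 1.34484070e-01 9.90915754e-01 5.22811380e-05] 1.2 0.0851931901295515
```

View pics/top0.png

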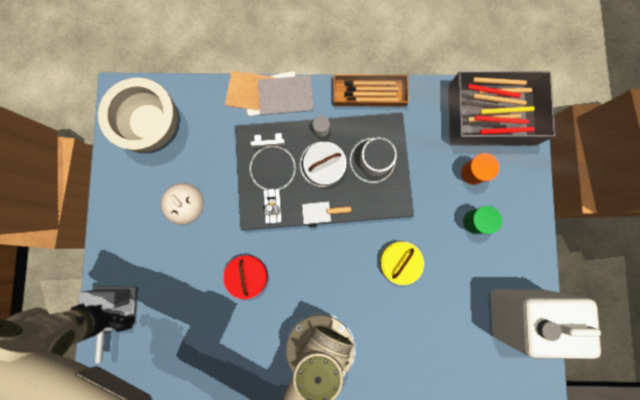

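View pics/side0.png

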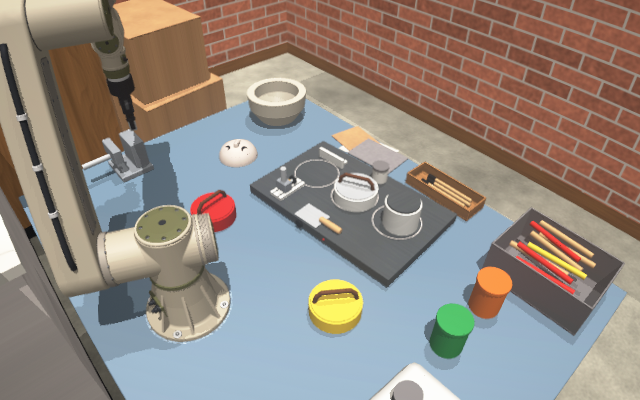

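Top view: the candidates for the pot are the aluminium one at (324,163), the red one at (246,278) and the yellow one at (402,263). By its description I choose the aluminium pot on the plate. Home is the left ring at (272,168), with the fence at (268,139) and the retainer at (272,206).

```bash
cat > m.py <<'E'
from h import *
def plate(P):
    m=(abs(P[:,2]-.04)<.012)&(P[:,0]>.38)&(P[:,0]<.85)&(abs(P[:,1])<.4)
    return P[m]
if __name__=='__main__':
    for c in ['side','top']:
        ci=camera_info(c); d=np.load(f'{c}0.npy'); img=cv2.imread(f'pics/{c}0.png')
        P,u,v=cloud(c,d)
        pl=plate(P); r=cv2.minAreaRect((pl[:,:2]*1000).astype(np.float32)); print(c,'plate',r,np.median(pl[:,2]))
        # dark-colour contour on plane z=.04
        g=img.max(2); msk=((g<75)).astype(np.uint8)
        X=onplane(ci,np.c_[u,v].astype(float),.04)
        full=np.zeros((400,640),np.uint8)
        k=(msk[v,u]>0)&(X[:,0]>.4)&(X[:,0]<.85)&(abs(X[:,1]-.03)<.35)
        full[v[k],u[k]]=1
        full=cv2.morphologyEx(full,cv2.MORPH_OPEN,np.ones((3,3)))
        cs,_=cv2.findContours(full,0,2); cn=max(cs,key=cv2.contourArea).reshape(-1,2)
        Q=onplane(ci,cn.astype(float),.04); print(' colour',cv2.minAreaRect((Q[:,:2]*1000).astype(np.float32)))
        def sel(cx,cy,rad,lo,hi): return P[(np.hypot(P[:,0]-cx,P[:,1]-cy)<rad)&(P[:,2]>lo)&(P[:,2]<hi)]
        for n,a in dict(potlid=(.6,-.012,.09,.078,.1),handle=(.6,-.012,.06,.112,.14),tin=(.6,-.18,.09,.12,.145),fence=(.68,.18,.09,.065,.085),post=(.46,.16,.06,.12,.15),retblock=(.46,.16,.06,.08,.095),jar=(.735,0,.05,.09,.11)).items():
            s=sel(*a)
            if len(s)>5: print(n,len(s),s.mean(0).round(4),cv2.minAreaRect((s[:,:2]*1000).astype(np.float32)),np.percentile(s[:,2],[5,95]).round(3))
    c='top';img=cv2.imread('pics/top0.png')[110:235,225:425]; cv2.imwrite('pics/crop0.png',cv2.resize(img,(800,500),interpolation=cv2.INTER_CUBIC))
E
python3 m.py
```

```text
side plate ((623.8695678710938, -17.30450439453125), (436.8816833496094, 606.7446899414062), 4.975535869598389) 0.04030214831722989
 colour ((419.8814392089844, -207.14642333984375), (16.455814361572266, 224.78994750976562), 5.285507678985596)
potlid 918 [ 0.5965 -0.0259  0.0887] ((606.4407348632812, -17.941619873046875), (137.28663635253906, 138.23416137695312), 28.140304565429688) [0.082 0.094]
handle 131 [ 0.6071 -0.0164  0.1245] ((607.325927734375, -14.84787368774414), (14.662592887878418, 105.42854309082031), 27.676931381225586) [0.115 0.131]
tin 769 [ 0.6227 -0.1928  0.1295] ((626.184326171875, -189.51925659179688), (106.36503601074219, 105.40228271484375), 41.507572174072266) [0.123 0.134]
fence 120 [0.6778 0.1722 0.0731] ((678.8099365234375, 175.2645263671875), (17.322540283203125, 110.79912567138672), 5.683501243591309) [0.067 0.079]
post 46 [0.4529 0.1544 0.1318] ((453.26947021484375, 155.671630859375), (17.676713943481445, 20.768173217773438), 36.78428649902344) [0.121 0.138]
retblock 86 [0.4556 0.1516 0.0862] ((468.1266174316406, 157.71034240722656), (59.967594146728516, 
[... 794 characters left out ...]
59375, -185.3910675048828), (106.4178466796875, 108.17107391357422), 45.19655990600586) [0.123 0.134]
fence 138 [0.6768 0.1788 0.0742] ((677.68798828125, 177.9777374267578), (15.22985553741455, 109.07128143310547), 5.411031723022461) [0.068 0.078]
post 37 [0.4524 0.1583 0.135 ] ((452.7755432128906, 158.3437957763672), (18.494144439697266, 17.630897521972656), 44.259490966796875) [0.129 0.14 ]
retblock 85 [0.4544 0.1567 0.0861] ((466.2520751953125, 158.306640625), (55.99555587768555, 42.130252838134766), 0.7656627893447876) [0.081 0.091]
jar 228 [ 7.33e-01 -4.00e-04  9.91e-02] ((734.1923217773438, -0.5095100402832031), (54.74264144897461, 52.577064514160156), 0.2529014050960541) [0.095 0.104]
```

View pics/crop0.png

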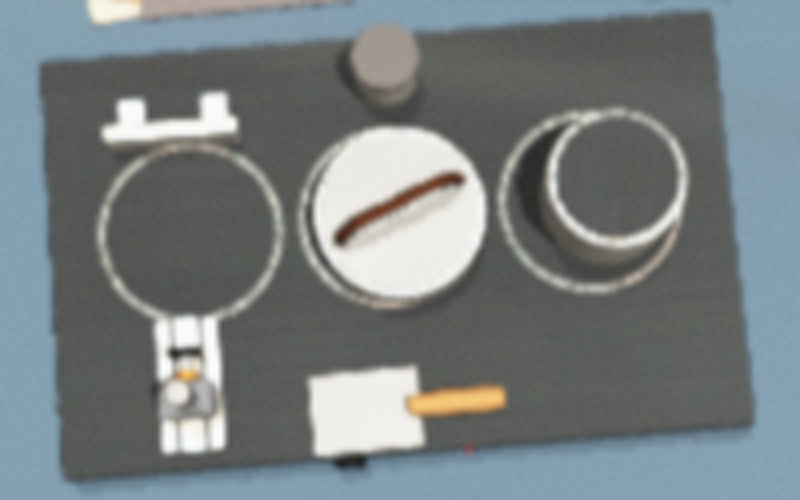

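The crop confirms the aluminium pot at crop (400,215). Its handle is turned about 28° from the row, and the left place is free. Next I fit the rings, the plate and the fence edges from the saved images.

```bash
cat > m2.py <<'E'
from h import *
from scipy.optimize import least_squares
for c in ['top','side']:
    ci=camera_info(c); img=cv2.imread(f'pics/{c}0.png').astype(int); d=np.load(f'{c}0.npy')
    v,u=np.mgrid[:400,:640]; u=u.ravel();v=v.ravel()
    X=onplane(ci,np.c_[u,v].astype(float),.04); g=img.min(2).ravel(); gm=img.max(2).ravel()
    near=(np.hypot(X[:,0]-.60,X[:,1]-.165)<.12)&(g>110)
    Y=X[near][:,:2]; best=(0,)
    rng=np.random.default_rng(0)
    for _ in range(4000):
        ce=np.array([.6,.165])+rng.uniform(-.03,.03,2); r=rng.uniform(.068,.085)
        n=(abs(np.hypot(*(Y-ce).T)-r)<.003).sum()
        if n>best[0]: best=(n,ce,r)
    n,ce,r=best
    k=abs(np.hypot(*(Y-ce).T)-r)<.005
    s=least_squares(lambda p:np.hypot(Y[k,0]-p[0],Y[k,1]-p[1])-p[2],[*ce,r],loss='soft_l1',f_scale=.001); print(c,'ring',s.x.round(4),k.sum())
    # plate edges: blue bench vs dark, rectified top plane
    sat=(img[...,0]-img[...,2])
    th=np.radians(5.2); c0=np.array([.595,-.005])
    ex=np.array([np.cos(th),np.sin(th)]);ey=np.array([-ex[1],ex[0]])
    # rectify to 1mm map at plane z
    f=200/np.tan(np.radians(ci['fovy'])/2)
    def rect(z,lo=(.38,-.35),n=(450,700)):
        gx,gy=np.meshgrid(lo[0]+np.arange(n[0])/1000,lo[1]+np.arange(n[1])/1000,indexing='ij')
        p=q(ci['orientation']).inv().apply(np.c_[gx.ravel(),gy.ravel(),np.full(gx.size,z)]-ci['eye'])
        s=p[:,:2]/p[:,2:]; s=s*(1+ci['k1']*(s**2).sum(1,keepdims=True))*f+[ci['cx'],ci['cy']]
        s=s.astype(np.float32).reshape(*n,2)
        return cv2.remap(cv2.imread(f'pics/{c}0.png'),s[...,0].copy(),s[...,1].copy(),cv2.INTER_LINEAR)
    a=rect(.04); t=rect(.076)
    b=np.hstack([a[::-1,::-1]]) ; cv2.imwrite(f'pics/rect_{c}.png',b)
    cv2.imwrite(f'pics/rectf_{c}.png',t[::-1,::-1])
E
python3 m2.py
python3 - <<'E'
import cv2,numpy as np
a=cv2.imread('pics/rect_top.png')
# stacked: home area at plane .04 (top) and .076 (top), side .04/.076
L=[cv2.imread(f'pics/{n}.png')[100:400,50:300] for n in ('rect_top','rectf_top','rectf_side')]
o=np.hstack(L); 
for y in range(0,300,50): cv2.line(o,(0,y),(750,y),(0,255,0) ,1)
for x in range(0,750,50): cv2.line(o,(x,0),(x,300),(0,255,0) if x%250 else (0,0,255),1)
cv2.imwrite('pics/rc.png',o)
E
```

```text
top ring [0.5994 0.1654 0.0749] 338
side ring [0.6035 0.1657 0.0772] 221
```

View pics/rc.png

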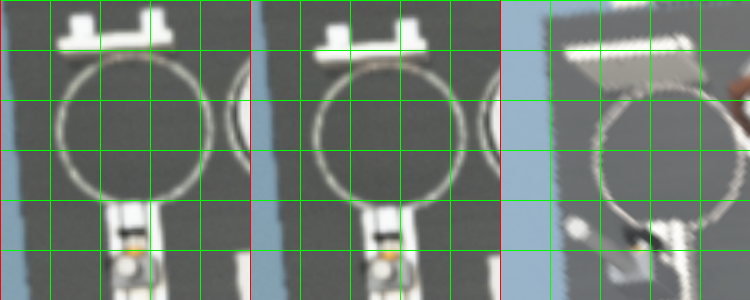

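The rectified view shows the fence's top front edge at z = 0.076, from (315,62) to (427,53). The rail runs at columns 107–157 in the first panel and the ring is centred near (133,130). From these I take home ≈ (0.602, 0.170), yaw 5.2°, and the handle ≈ (0.607, -0.014), turned 28°. Now I move: turn first, then go over the pot.

Emit:
arm_command --moves '[1,0,0,0,0,0,0.1616,1,0,0,0,0,0,0.1616,1,0,0,0,0,0,0.1616,1,0,0,0,0,0,0.1616,1,0,0,0,0,0,0.1616,1,-55,10,0,0,0,0,1,-55,10,0,0,0,0,1,-55,10,0,0,0,0]' --newtons 30

```text
clock: 2.2
tcp_pos: [0.2585, 0.4219, 0.2314]
orientation: [0.0, 0.513, 0.859, 0.0]
wrist_force: [0.9, -0.0, 0.4]
finger_gap: 0.0851
grip_force: 0.0
```

Emit:
arm_command --moves '[1,-55,10,0,0,0,0,1,-55,10,0,0,0,0,1,-55,10,0,0,0,0,1,-55,10,0,0,0,0,1,-55,10,0,0,0,0,1,-55,10,0,0,0,0,1,-55,10,0,0,0,0,1,-55,10,0,0,0,0]'

```text
clock: 3.2
tcp_pos: [0.5376, 0.0717, 0.2315]
orientation: [0.0, 0.513, 0.858, 0.0]
wrist_force: [0.3, 0.1, 0.9]
finger_gap: 0.0855
grip_force: 0.0
```

```bash
cat > go.py <<'E'
from h import *
import sys
s=get_state(); o=q(s['orientation']); t=np.array([float(a) for a in sys.argv[1:4]])
m=o.as_matrix(); print('clock',s['clock'],'tcp',s['tcp_pos'].round(4),'F',s['wrist_force'].round(1),'gap',round(s['finger_gap'],4))
print('axes y ang',np.degrees(np.arctan2(m[1,1],m[0,1])).round(1),'z',m[:,2].round(3),'J',np.round(s['joint_pos'],2))
print('tool delta mm',(o.inv().apply(t-s['tcp_pos'])*1000).round(1), 'ex in tool',o.inv().apply([.9959,.0906,0]).round(3),'ey in tool',o.inv().apply([-.0906,.9959,0]).round(3))
E
python3 go.py .607 -.014 .150
```

```text
clock 3.2 tcp [0.5376 0.0717 0.2315] F [0.3 0.1 0.9] gap 0.0855
axes y ang 28.2 z [ 0.001  0.    -1.   ] J [-0.02  0.25 -0.04  1.28  0.    1.06]
tool delta mm [-108.3   20.6   81.5] ex in tool [-0.391  0.92   0.001] ey in tool [0.92  0.391 0.   ]
```

Emit:
arm_command --moves '[1,-55,10,0,0,0,0,1,-55,11,0,0,0,0,1,0,0,30,0,0,0,1,0,0,30,0,0,0,1,0,0,30,0,0,0,0.2,0,0,20,0,0,0,0.2,0,0,14,0,0,0,0.2,0,0,0,0,0,0]'

```text
clock: 4.2
tcp_pos: [0.6064, -0.0135, 0.1063]
orientation: [-0.001, 0.513, 0.858, -0.0]
wrist_force: [-0.7, -0.1, 0.8]
finger_gap: 0.051
grip_force: 0.0
```

```bash
python3 - <<'E'
from h import *
for c in ['side','top']:
    p,d=read_camera(c); np.save(f'{c}1.npy',d); cv2.imwrite(f'pics/{c}1.png',p)
a=cv2.resize(cv2.imread('pics/side1.png')[100:260,270:470],(500,400),interpolation=cv2.INTER_CUBIC)
b=cv2.resize(cv2.imread('pics/top1.png')[100:260,270:390],(300,400),interpolation=cv2.INTER_CUBIC)
cv2.imwrite('pics/g1.png',np.hstack([a,b]))
E
python3 go.py .607 -.014 .107
```

```text
clock 4.3 tcp [ 0.6075 -0.0137  0.108 ] F [ 0.6 -0.4  0.3] gap 0.0514
axes y ang 28.2 z [ 0.001 -0.    -1.   ] J [-0.15  0.44 -0.08  1.05  0.    0.92]
tool delta mm [-0.  -0.6  1. ] ex in tool [-0.392  0.92   0.001] ey in tool [ 0.92   0.392 -0.   ]
```

View pics/g1.png

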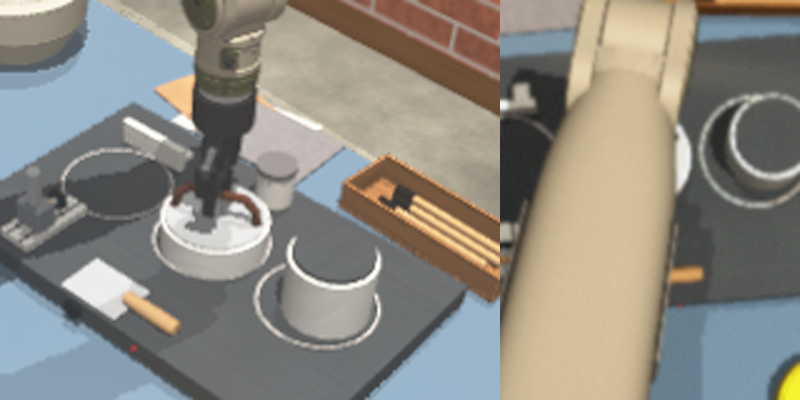

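The crop (side view on the left) shows the fingers astride the bar at about (215,200), midway along it. Close the gripper.

Emit:
arm_command --moves '[-0.4,0,0,0,0,0,0,-0.8,0,0,0,0,0,0,-1,0,0,0,0,0,0,-1,0,0,0,0,0,0,-1,0,0,0,0,0,0]' --newtons 30

```text
clock: 4.92
tcp_pos: [0.608, -0.0135, 0.1082]
orientation: [0.001, 0.513, 0.858, 0.001]
wrist_force: [1.4, 1.4, 5.2]
finger_gap: 0.0108
grip_force: 29.6
```

Emit:
arm_command --moves '[-1,2.5,4.3,-0.4,0,0,0,-1,8,6.7,0,0,0,0,-1,11,4.7,0,0,0,0,-1,11,4.7,0,0,0,0]'

```text
clock: 5.42
tcp_pos: [0.61, 0.0225, 0.1082]
orientation: [0.001, 0.514, 0.858, -0.002]
wrist_force: [0.9, -5.4, 5.1]
finger_gap: 0.0112
grip_force: 29.8
```

```bash
python3 go.py .602 .17 .108
```

```text
clock 5.425 tcp [0.61   0.0225 0.1082] F [ 0.9 -5.4  5.1] gap 0.0112
axes y ang 28.1 z [ 0.001 -0.004 -1.   ] J [-0.09  0.44 -0.07  1.05 -0.    0.99]
tool delta mm [133.8  62.5  -0.5] ex in tool [-0.39   0.921  0.   ] ey in tool [ 0.921  0.39  -0.004]
```

Emit:
arm_command --moves '[-1,11,4.7,-0.5,0,0,0,-1,11,4.7,0,0,0,0,-1,11,4.7,0,0,0,0,-1,11,4.7,0,0,0,0,-1,11,4.7,0,0,0,0,-1,11,4.7,0,0,0,0]'

```text
clock: 6.18
tcp_pos: [0.6031, 0.0949, 0.1082]
orientation: [0.001, 0.514, 0.858, -0.001]
wrist_force: [0.9, -5.6, 4.3]
finger_gap: 0.0111
grip_force: 29.8
```

Emit:
arm_command --moves '[-1,11,4.7,0,0,0,0,-1,11,4.7,0,0,0,0,-1,11,4.7,0,0,0,0,-1,11,4.7,0,0,0,0,-1,11,4.7,0,0,0,0,-1,5,2,0,0,0,0,-1,0,0,0,0,0,0]'

```text
clock: 7.05
tcp_pos: [0.5971, 0.1608, 0.1082]
orientation: [0.0, 0.513, 0.858, -0.001]
wrist_force: [0.1, -3.0, 4.4]
finger_gap: 0.011
grip_force: 29.7
```

```bash
python3 go.py .602 .17 .108
python3 - <<'E'
from h import *
for c in ['side','top']:
    p,d=read_camera(c); np.save(f'{c}2.npy',d); cv2.imwrite(f'pics/{c}2.png',p)
a=cv2.resize(cv2.imread('pics/side2.png')[110:240,230:400],(523,400),interpolation=cv2.INTER_CUBIC)
b=cv2.resize(cv2.imread('pics/top2.png')[110:240,230:320],(277,400),interpolation=cv2.INTER_CUBIC)
cv2.imwrite('pics/g2.png',np.hstack([a,b]))
E
```

```text
clock 7.05 tcp [0.5971 0.1608 0.1082] F [ 0.1 -3.   4.4] gap 0.011
axes y ang 28.2 z [-0.    -0.001 -1.   ] J [ 0.13  0.46 -0.05  1.07 -0.    1.21]
tool delta mm [5.8 8.7 0.2] ex in tool [-0.392  0.92  -0.001] ey in tool [ 0.92   0.392 -0.001]
```

View pics/g2.png

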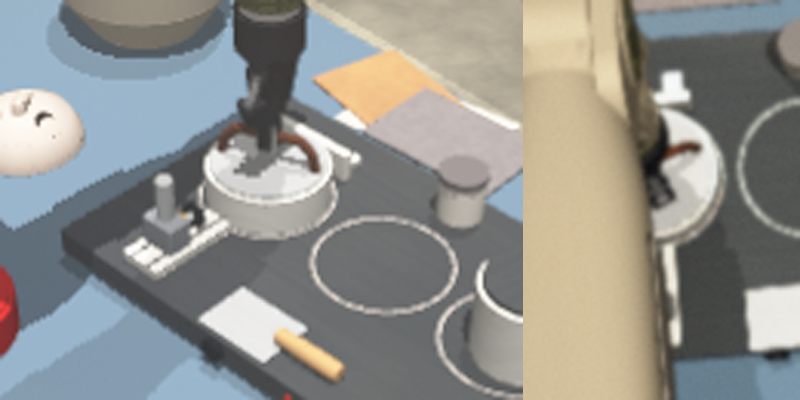

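Run:
```python
from h import *
from scipy.optimize import least_squares
ey=np.array([-.0906,.9959])
for c in ['top','side']:
    ci=camera_info(c); img=cv2.imread(f'pics/{c}2.png').astype(int)
    v,u=np.mgrid[:400,:640]; u=u.ravel();v=v.ravel()
    X=onplane(ci,np.c_[u,v].astype(float),.04); g=img.min(2).ravel()
    Y=X[(np.hypot(X[:,0]-.61,X[:,1]+.004)<.11)&(g>110)][:,:2]; best=(0,)
    rng=np.random.default_rng(0)
    for _ in range(6000):
        ce=np.array([.61,-.004])+rng.uniform(-.025,.025,2); r=rng.uniform(.07,.08)
        n=(abs(np.hypot(*(Y-ce).T)-r)<.003).sum()
        if n>best[0]: best=(n,ce,r)
    n,ce,r=best; k=abs(np.hypot(*(Y-ce).T)-r)<.005
    s=least_squares(lambda p:np.hypot(Y[k,0]-p[0],Y[k,1]-p[1])-p[2],[*ce,r],loss='soft_l1',f_scale=.001).x
    print(c,'mid ring',s.round(4),'-> home',(s[:2]+.17*ey).round(4))
    P,_,_=cloud(c,np.load(f'{c}0.npy'))
    # fence top pts: extents along ey
    for n,a in dict(fence=(.68,.178,.09,.068,.085),rail=(.47,.16,.09,.047,.058)).items():
        S=P[(np.hypot(P[:,0]-a[0],P[:,1]-a[1])<a[2])&(P[:,2]>a[3])&(P[:,2]<a[4])]
        e=S[:,:2]@ey; x=S[:,:2]@[.9959,.0906]; print(n,'ey pct',np.percentile(e,[1,50,99]).round(4),'ex pct',np.percentile(x,[1,10,50,99]).round(4),len(S))
    P,_,_=cloud(c,np.load(f'{c}2.npy'))
    S=P[(np.hypot(P[:,0]-.6,P[:,1]-.16)<.09)&(P[:,2]>.08)&(P[:,2]<.095)]; print('lid ey',np.percentile(S[:,:2]@ey,[1,99]).round(4),'ex',np.percentile(S[:,:2]@[.9959,.0906],[1,99]).round(4))
t=np.array([.5971,.1608]);print('tcp ex,ey',t@[.9959,.0906],t@ey)
```

```text
top mid ring [ 0.6133 -0.0046  0.0752] -> home [0.5979 0.1647]
fence ey pct [0.0638 0.1169 0.1702] ex pct [0.6848 0.6855 0.69   0.6985] 129
rail ey pct [0.0922 0.1149 0.142 ] ex pct [0.4259 0.4319 0.4919 0.5364] 296
lid ey [0.0392 0.107 ] ex [0.5409 0.6738]
side mid ring [ 0.6141 -0.0038  0.0757] -> home [0.5987 0.1655]
fence ey pct [0.0581 0.1093 0.1664] ex pct [0.6838 0.6863 0.6902 0.7004] 101
rail ey pct [0.0871 0.1038 0.139 ] ex pct [0.4262 0.4327 0.4566 0.5361] 218
lid ey [0.0358 0.1596] ex [0.5402 0.6723]
tcp ex,ey 0.60922037 0.10604346
```

Emit:
arm_command --moves '[-1,3.2,1.4,0,0,0,0,-1,3.2,1.4,0,0,0,0,-1,-0.4,0.9,0,0,0,0,-1,-0.4,0.9,0,0,0,0,-1,-0.4,0.9,0,0,0,0]'

```text
clock: 7.78
tcp_pos: [0.5968, 0.1673, 0.1081]
orientation: [-0.002, 0.513, 0.858, -0.002]
wrist_force: [-9.9, -5.5, 10.6]
finger_gap: 0.0107
grip_force: 30.5
```

Emit:
arm_command --moves '[-1,-0.3,0.7,0,0,0,0,-1,-0.3,0.7,0,0,0,0]'

```text
clock: 8.02
tcp_pos: [0.5975, 0.1677, 0.1081]
orientation: [-0.003, 0.513, 0.858, -0.002]
wrist_force: [-10.4, -5.8, 11.2]
finger_gap: 0.0107
grip_force: 30.5
```

```bash
python3 go.py .602 .17 .108
```

```text
clock 8.025 tcp [0.5975 0.1677 0.1081] F [-10.4  -5.8  11.2] gap 0.0107
axes y ang 28.2 z [-0.007 -0.001 -1.   ] J [ 0.14  0.46 -0.04  1.08 -0.    1.22]
tool delta mm [-0.1  5.   0.1] ex in tool [-0.391  0.92  -0.007] ey in tool [ 0.92   0.391 -0.   ]
```

Emit:
arm_command --moves '[-1,0,0,-0.6,0,0,0,-1,0,0,-0.6,0,0,0,-1,0,0,0,0,0,0]'

```text
clock: 8.4
tcp_pos: [0.5996, 0.1686, 0.1082]
orientation: [-0.002, 0.513, 0.858, -0.001]
wrist_force: [-3.2, -0.9, -2.0]
finger_gap: 0.0111
grip_force: 29.2
```

```bash
python3 go.py .602 .17 .108
python3 - <<'E'
from h import *
for c in ['side']:
    p,d=read_camera(c); np.save(f'{c}3.npy',d); cv2.imwrite(f'pics/{c}3.png',p)
cv2.imwrite('pics/g3.png',cv2.resize(cv2.imread('pics/side3.png')[130:230,260:370],(660,600),interpolation=cv2.INTER_CUBIC))
E
```

```text
clock 8.4 tcp [0.5996 0.1686 0.1082] F [-3.2 -0.9 -2. ] gap 0.0111
axes y ang 28.3 z [-0.004  0.001 -1.   ] J [ 0.14  0.47 -0.03  1.07  0.    1.22]
tool delta mm [0.1 2.8 0.2] ex in tool [-0.392  0.92  -0.003] ey in tool [0.92  0.392 0.001]
```

View pics/g3.png

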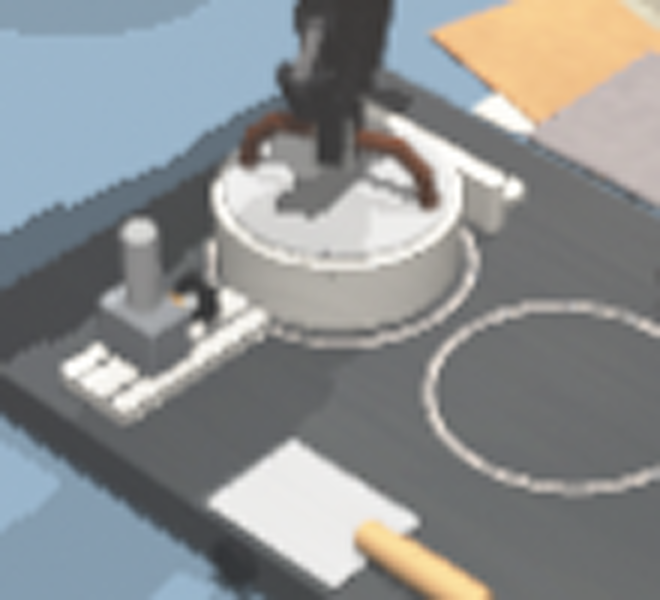

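The view shows the pot at (335,220), right in front of the fence. The resistance was drag from the downward load, which is now relieved. Continue gently.

Emit:
arm_command --moves '[-1,-0.2,0.46,0,0,0,0,-1,-0.2,0.46,0,0,0,0,-1,0,0,0,0,0,0]'

```text
clock: 8.82
tcp_pos: [0.6024, 0.1686, 0.1089]
orientation: [-0.0, 0.513, 0.858, 0.0]
wrist_force: [0.8, -0.0, -5.7]
finger_gap: 0.0109
grip_force: 29.1
```

Emit:
arm_command --moves '[-1,-0.2,0.46,0,0,0,0,-1,-0.2,0.46,0,0,0,0,-1,0,0,0,0,0,0]'

```text
clock: 9.2
tcp_pos: [0.6034, 0.1686, 0.1094]
orientation: [0.0, 0.513, 0.858, 0.0]
wrist_force: [-1.0, -0.5, -6.5]
finger_gap: 0.0109
grip_force: 29.2
```

Emit:
arm_command --moves '[-1,-0.2,0.46,0,0,0,0,-1,-0.2,0.46,0,0,0,0,-1,0,0,0,0,0,0]'

```text
clock: 9.57
tcp_pos: [0.6039, 0.1686, 0.1094]
orientation: [-0.0, 0.513, 0.858, -0.0]
wrist_force: [-1.7, -0.5, -5.0]
finger_gap: 0.0106
grip_force: 29.2
```

Emit:
arm_command --moves '[-1,0,0,0.4,0,0,0,-1,-0.2,0.46,0.3,0,0,0,-1,0,0,0,0,0,0]'

```text
clock: 9.95
tcp_pos: [0.6041, 0.1686, 0.1087]
orientation: [-0.0, 0.513, 0.858, -0.0]
wrist_force: [-4.3, 0.0, -2.6]
finger_gap: 0.0104
grip_force: 29.5
```

Emit:
arm_command --moves '[-1,-0.2,0.46,0,0,0,0,-1,-0.2,0.46,0,0,0,0,-1,0,0,0,0,0,0]'

```text
clock: 10.32
tcp_pos: [0.6042, 0.1687, 0.1088]
orientation: [-0.001, 0.513, 0.858, -0.001]
wrist_force: [-7.5, -0.5, -0.1]
finger_gap: 0.0107
grip_force: 29.8
```

Emit:
arm_command --moves '[-1,-0.2,0.46,-0.2,0,0,0,-1,-0.2,0.46,0,0,0,0,-1,0,0,0,0,0,0]'

```text
clock: 10.7
tcp_pos: [0.6043, 0.1687, 0.1089]
orientation: [-0.002, 0.513, 0.858, -0.001]
wrist_force: [-9.6, -0.7, 0.5]
finger_gap: 0.0107
grip_force: 30.0
```

```bash
python3 go.py .602 .17 .108
python3 - <<'E'
from h import *
ey=np.array([-.0906,.9959]);ex=np.array([.9959,.0906])
p,d=read_camera('side'); np.save('side4.npy',d); cv2.imwrite('pics/side4.png',p)
for n in '2','4':
    P,_,_=cloud('side',np.load(f'side{n}.npy'))
    S=P[(np.hypot(P[:,0]-.6,P[:,1]-.16)<.09)&(P[:,2]>.083)&(P[:,2]<.095)][:,:2]; 
    print('lid ex',np.percentile(S@ex,[1,50,99]).round(4),'ey',np.percentile(S@ey,[1,50,99]).round(4),len(S))
E
```

```text
clock 10.7 tcp [0.6043 0.1687 0.1089] F [-9.6 -0.7  0.5] gap 0.0107
axes y ang 28.3 z [-0.004 -0.    -1.   ] J [ 0.14  0.47 -0.02  1.08  0.    1.22]
tool delta mm [ 2.2 -1.4  0.9] ex in tool [-0.392  0.92  -0.004] ey in tool [0.92  0.392 0.   ]
lid ex [0.543  0.5941 0.6721] ey [0.0363 0.0911 0.1597] 663
lid ex [0.5496 0.6004 0.6804] ey [0.0432 0.0976 0.1678] 668
```

Emit:
arm_command --moves '[-1,0.8,-1.8,0,0,0,0,-1,1.8,0.8,0,0,0,0,-1,1.8,0.8,0,0,0,0,-1,0,0,0,0,0,0]'

```text
clock: 11.25
tcp_pos: [0.6043, 0.1711, 0.1095]
orientation: [0.001, 0.514, 0.858, -0.001]
wrist_force: [-6.1, -5.5, 1.1]
finger_gap: 0.0104
grip_force: 30.5
```

Emit:
arm_command --moves '[-1,-0.3,-1.7,0,0,0,0,-1,0,0,0,0,0,0]'

```text
clock: 11.5
tcp_pos: [0.6038, 0.1716, 0.1089]
orientation: [0.0, 0.513, 0.858, 0.001]
wrist_force: [-1.1, -0.8, -5.1]
finger_gap: 0.0108
grip_force: 29.4
```

Emit:
arm_command --moves '[-0.3,0,0,0,0,0,0,0.2,0,0,0,0,0,0,0.2,0,0,0,0,0,0,0.2,0,0,0,0,0,0]'

```text
clock: 12.0
tcp_pos: [0.6034, 0.1717, 0.1092]
orientation: [0.0, 0.513, 0.858, 0.0]
wrist_force: [-0.6, 0.1, 0.0]
finger_gap: 0.0511
grip_force: 0.0
```

Emit:
arm_command --moves '[0.2,0,0,-20,0,0,0,0.2,0,0,-30,0,0,0,0.2,0,0,-30,0,0,0,0.2,0,0,-30,0,0,0,0.2,55,-10,0,0,0,0,0.2,55,-10,0,0,0,0,0.2,55,-10,0,0,0,0,0.2,55,-10,0,0,0,0]'

```text
clock: 13.0
tcp_pos: [0.4627, 0.3477, 0.2192]
orientation: [0.0, 0.513, 0.858, 0.0]
wrist_force: [0.5, 1.1, 0.4]
finger_gap: 0.0508
grip_force: 0.0
```

```bash
python3 go.py .4 .15 .128
python3 - <<'E'
from h import *
ey=np.array([-.0906,.9959]);ex=np.array([.9959,.0906])
for c in ['top','side']:
  p,d=read_camera(c); np.save(f'{c}5.npy',d); cv2.imwrite(f'pics/{c}5.png',p)
  P,_,_=cloud(c,d)
  for n,a in dict(lid=(.604,.17,.085,.083,.095),handle=(.604,.17,.06,.115,.14),post=(.455,.157,.06,.12,.15),fence=(.68,.178,.09,.068,.081),block=(.455,.157,.06,.08,.095)).items():
    S=P[(np.hypot(P[:,0]-a[0],P[:,1]-a[1])<a[2])&(P[:,2]>a[3])&(P[:,2]<a[4])][:,:2]
    if len(S): print(c,n,'ex',np.percentile(S@ex,[1,50,99]).round(4),'ey',np.percentile(S@ey,[1,50,99]).round(4),len(S))
a=cv2.resize(cv2.imread('pics/side5.png')[120:240,240:360],(400,400),interpolation=cv2.INTER_CUBIC)
b=cv2.resize(cv2.imread('pics/top5.png')[120:240,220:340],(400,400),interpolation=cv2.INTER_CUBIC)
cv2.imwrite('pics/g5.png',np.hstack([a,b]))
E
```

```text
clock 13.0 tcp [0.4627 0.3477 0.2192] F [0.5 1.1 0.4] gap 0.0508
axes y ang 28.2 z [ 0.001  0.001 -1.   ] J [0.51 0.32 0.03 1.28 0.   1.58]
tool delta mm [-144.5 -148.8   91. ] ex in tool [-0.391  0.92   0.001] ey in tool [0.92  0.391 0.001]
top lid ex [0.5499 0.6104 0.6784] ey [0.0516 0.115  0.1807] 1184
top handle ex [0.5931 0.6133 0.6346] ey [0.0698 0.1174 0.164 ] 119
top post ex [0.4565 0.4652 0.4741] ey [0.1077 0.1162 0.1264] 37
top fence ex [0.6488 0.6905 0.6978] ey [0.0577 0.1132 0.1697] 122
top block ex [0.4507 0.4628 0.5068] ey [0.0954 0.1112 0.1378] 88
side lid ex [0.5494 0.6032 0.6788] ey [0.0476 0.1049 0.1693] 690
side handle ex [0.5927 0.6165 0.6362] ey [0.0639 0.1101 0.1541] 106
side post ex [0.4541 0.4636 0.4748] ey [0.1038 0.1111 0.1242] 48
side fence ex [0.637  0.6928 0.7023] ey [0.0489 0.0798 0.1692] 55
side block ex [0.45   0.4622 0.5093] ey [0.091  0.1075 0.1377] 92
```

View pics/g5.png

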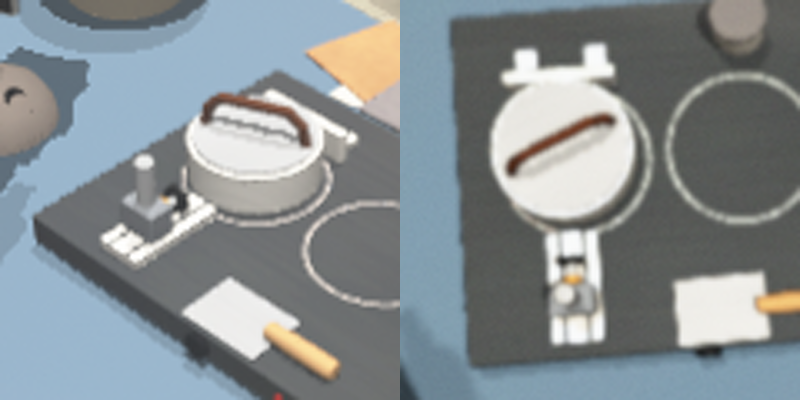

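The pot is well centred: lid ey 0.116, fence 0.117, post 0.1165, and it is touching the fence. In the top crop the lid is at (563,150), the fence centre at (558,75) and the post at (566,293). Next I go behind the post with the fingers shut.

Emit:
arm_command --moves '[-1,-36.6,-33.9,0,0,0,0,-1,-36.6,-33.9,0,0,0,0,-1,-36.6,-33.9,0,0,0,0,-1,-36.6,-33.9,0,0,0,0,-1,0,0,0,0,0,0.134,-1,0,0,0,0,0,0.134,-1,0,0,0,0,0,0.134,-1,0,0,0,0,0,0]'

```text
clock: 14.1
tcp_pos: [0.4139, 0.1528, 0.2191]
orientation: [0.0, 0.674, 0.739, 0.0]
wrist_force: [0.2, -0.6, 0.6]
finger_gap: -0.0001
grip_force: 0.0
```

```bash
python3 go.py .4127 .1545 .110
```

```text
clock 14.1 tcp [0.4139 0.1528 0.2191] F [ 0.2 -0.6  0.6] gap -0.0001
axes y ang 5.3 z [ 0.001  0.    -1.   ] J [ 0.17  0.06 -0.3   1.21 -0.    1.65]
tool delta mm [  1.8  -1.1 109.1] ex in tool [-0.001  1.     0.001] ey in tool [ 1.     0.001 -0.   ]
```

Emit:
arm_command --moves '[-1,1.8,-3,30,0,0,0,-1,0,0,30,0,0,0,-1,0,0,30,0,0,0,-1,0,0,14,0,0,0,-1,0,0,4,0,0,0,-1,0,0,0,0,0,0]'

```text
clock: 14.85
tcp_pos: [0.411, 0.1549, 0.1115]
orientation: [0.0, 0.674, 0.739, 0.0]
wrist_force: [0.6, -0.1, 0.0]
finger_gap: -0.0001
grip_force: 0.0
```

Emit:
arm_command --moves '[-1,0,4,0,0,0,0,-1,0,4,0,0,0,0,-1,0,2,0,0,0,0,-1,0,2,0,0,0,0,-1,0,0,0,0,0,0]'

```text
clock: 15.48
tcp_pos: [0.4225, 0.1559, 0.1109]
orientation: [-0.0, 0.674, 0.739, 0.0]
wrist_force: [-0.2, 0.8, 0.3]
finger_gap: -0.0001
grip_force: 0.0
```

Emit:
arm_command --moves '[-1,0,1.5,0,0,0,0,-1,0,1.5,0,0,0,0,-1,0,1.5,0,0,0,0,-1,0,1.5,0,0,0,0]'

```text
clock: 15.98
tcp_pos: [0.4285, 0.1565, 0.1109]
orientation: [-0.0, 0.674, 0.739, 0.0]
wrist_force: [0.4, 0.7, 0.4]
finger_gap: -0.0004
grip_force: 0.0
```

Emit:
arm_command --moves '[-1,0,1,0,0,0,0,-1,0,1,0,0,0,0,-1,0,1,0,0,0,0,-1,0,1,0,0,0,0]'

```text
clock: 16.48
tcp_pos: [0.4299, 0.1566, 0.1107]
orientation: [-0.001, 0.674, 0.739, -0.002]
wrist_force: [-10.1, 0.2, 8.5]
finger_gap: -0.0001
grip_force: 4.9
```

Emit:
arm_command --moves '[-1,0,1,0,0,0,0,-1,0,1,0,0,0,0,-1,0,1,0,0,0,0,-1,0,1,0,0,0,0]'

```text
clock: 16.98
tcp_pos: [0.4331, 0.1569, 0.1107]
orientation: [-0.002, 0.674, 0.739, -0.002]
wrist_force: [-9.9, -1.4, 8.7]
finger_gap: -0.0001
grip_force: 5.1
```

Emit:
arm_command --moves '[-1,0,1,0,0,0,0,-1,0,1,0,0,0,0,-1,0,1,0,0,0,0]'

```text
clock: 17.35
tcp_pos: [0.4361, 0.1572, 0.1107]
orientation: [-0.002, 0.674, 0.739, -0.002]
wrist_force: [-10.4, -0.8, 8.9]
finger_gap: 0.0003
grip_force: 5.1
```

Emit:
arm_command --moves '[-1,0,1,0,0,0,0,-1,0,1,0,0,0,0,-1,0,1,0,0,0,0,-1,0,1,0,0,0,0]'

```text
clock: 17.85
tcp_pos: [0.4401, 0.1575, 0.1107]
orientation: [-0.002, 0.674, 0.739, -0.002]
wrist_force: [-9.6, -1.1, 8.9]
finger_gap: -0.0
grip_force: 5.1
```

Emit:
arm_command --moves '[-1,0,1,0,0,0,0,-1,0,1,0,0,0,0]'

```text
clock: 18.1
tcp_pos: [0.4421, 0.1576, 0.1107]
orientation: [-0.002, 0.674, 0.739, -0.002]
wrist_force: [-11.0, -1.4, 8.2]
finger_gap: -0.0001
grip_force: 5.1
```

Emit:
arm_command --moves '[-1,0,1,0,0,0,0,-1,0,1,0,0,0,0]'

```text
clock: 18.35
tcp_pos: [0.4441, 0.1578, 0.1107]
orientation: [-0.002, 0.674, 0.739, -0.002]
wrist_force: [-10.8, -1.2, 7.9]
finger_gap: -0.0004
grip_force: 5.1
```

Emit:
arm_command --moves '[-1,0,1,0,0,0,0,-1,0,1,0,0,0,0]'

```text
clock: 18.6
tcp_pos: [0.4461, 0.158, 0.1107]
orientation: [-0.002, 0.674, 0.739, -0.002]
wrist_force: [-9.9, -0.9, 8.3]
finger_gap: -0.0001
grip_force: 5.1
```

Emit:
arm_command --moves '[-1,0,1,0,0,0,0,-1,0,1,0,0,0,0]'

```text
clock: 18.85
tcp_pos: [0.4481, 0.1582, 0.1107]
orientation: [-0.002, 0.674, 0.739, -0.002]
wrist_force: [-10.6, -2.6, 8.9]
finger_gap: -0.0002
grip_force: 5.1
```

Emit:
arm_command --moves '[-1,0,1,0,0,0,0,-1,0,1,0,0,0,0]'

```text
clock: 19.1
tcp_pos: [0.4501, 0.1583, 0.1107]
orientation: [-0.002, 0.674, 0.739, -0.002]
wrist_force: [-9.6, -1.8, 8.3]
finger_gap: 0.0004
grip_force: 5.1
```

Emit:
arm_command --moves '[-1,0,1,0,0,0,0,-1,0,1,0,0,0,0]'

```text
clock: 19.35
tcp_pos: [0.452, 0.1585, 0.1107]
orientation: [-0.002, 0.674, 0.739, -0.002]
wrist_force: [-9.8, -2.3, 8.9]
finger_gap: -0.0001
grip_force: 5.1
```

Emit:
arm_command --moves '[-1,0,1,0,0,0,0,-1,0,1,0,0,0,0]'

```text
clock: 19.6
tcp_pos: [0.454, 0.1587, 0.1107]
orientation: [-0.002, 0.674, 0.739, -0.002]
wrist_force: [-9.7, -1.2, 8.4]
finger_gap: -0.0003
grip_force: 5.1
```

Emit:
arm_command --moves '[-1,0,1,0,0,0,0,-1,0,1,0,0,0,0]'

```text
clock: 19.85
tcp_pos: [0.456, 0.1589, 0.1107]
orientation: [-0.002, 0.674, 0.739, -0.002]
wrist_force: [-10.0, -1.7, 9.1]
finger_gap: 0.0002
grip_force: 5.1
```

Emit:
arm_command --moves '[-1,0,1,0,0,0,0,-1,0,1,0,0,0,0]'

```text
clock: 20.1
tcp_pos: [0.458, 0.159, 0.1107]
orientation: [-0.002, 0.674, 0.739, -0.002]
wrist_force: [-9.2, -1.5, 8.7]
finger_gap: 0.0
grip_force: 5.1
```

Run:
```python
from h import *
for c in ['side']:
    p,d=read_camera(c); cv2.imwrite(f'pics/{c}6.png',p)
a=cv2.resize(cv2.imread('pics/side6.png')[140:215,255:355],(800,600),interpolation=cv2.INTER_CUBIC)
cv2.imwrite('pics/g6.png',a)
```

```text
(no output)
```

View pics/g6.png

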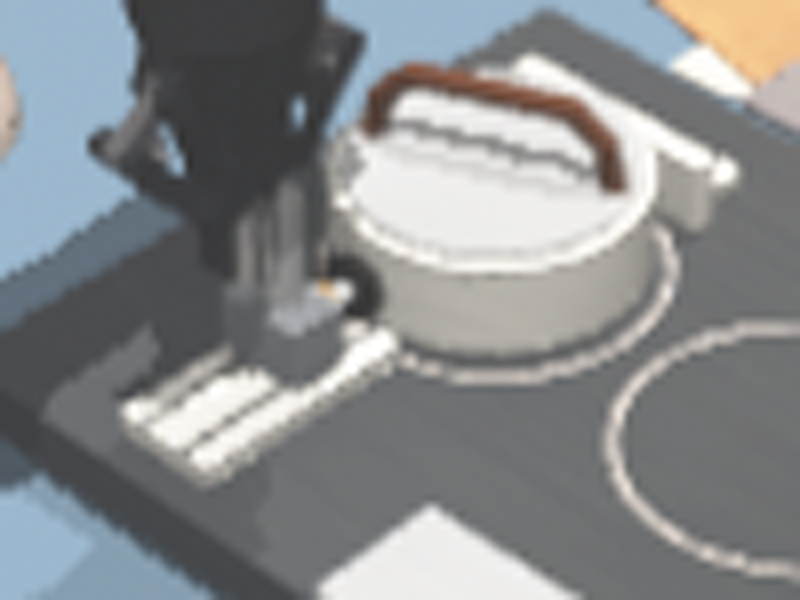

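The pad, the dark disc at (360,285), is about to meet the pot's side. Continue in small steps and watch the force.

Emit:
arm_command --moves '[-1,0,1,0,0,0,0,-1,0,1,0,0,0,0]'

```text
clock: 20.4
tcp_pos: [0.46, 0.1592, 0.1107]
orientation: [-0.002, 0.674, 0.739, -0.002]
wrist_force: [-9.5, -1.9, 8.3]
finger_gap: -0.0004
grip_force: 5.1
```

Emit:
arm_command --moves '[-1,0,1,0,0,0,0,-1,0,1,0,0,0,0]'

```text
clock: 20.65
tcp_pos: [0.462, 0.1594, 0.1107]
orientation: [-0.002, 0.674, 0.739, -0.002]
wrist_force: [-8.6, -0.8, 8.4]
finger_gap: 0.0001
grip_force: 5.1
```

Emit:
arm_command --moves '[-1,0,1,0,0,0,0,-1,0,1,0,0,0,0]'

```text
clock: 20.9
tcp_pos: [0.464, 0.1596, 0.1107]
orientation: [-0.002, 0.674, 0.739, -0.002]
wrist_force: [-11.5, -2.3, 7.8]
finger_gap: -0.0001
grip_force: 5.1
```

Emit:
arm_command --moves '[-1,0,1,0,0,0,0,-1,0,1,0,0,0,0]'

```text
clock: 21.15
tcp_pos: [0.466, 0.1597, 0.1107]
orientation: [-0.002, 0.674, 0.739, -0.002]
wrist_force: [-9.6, -1.5, 8.2]
finger_gap: -0.0003
grip_force: 5.1
```

Emit:
arm_command --moves '[-1,0,1,0,0,0,0,-1,0,1,0,0,0,0]'

```text
clock: 21.4
tcp_pos: [0.4677, 0.1599, 0.1107]
orientation: [-0.002, 0.674, 0.739, -0.002]
wrist_force: [-10.6, -1.3, 9.1]
finger_gap: 0.0001
grip_force: 5.7
```

The grip reading has risen from 5.1 to 5.7 and the motion lags slightly, so the pad has just made contact at TCP x ≈ 0.4665. Six more mm in means stopping at about 0.4725, with the grip reading near 7.5.

Emit:
arm_command --moves '[-1,0,1,0,0,0,0,-1,0,1,0,0,0,0]'

```text
clock: 21.65
tcp_pos: [0.4692, 0.16, 0.1107]
orientation: [-0.002, 0.674, 0.739, -0.003]
wrist_force: [-12.1, -2.6, 11.6]
finger_gap: 0.0002
grip_force: 6.4
```

Emit:
arm_command --moves '[-1,0,1,0,0,0,0,-1,0,1,0,0,0,0]'

```text
clock: 21.9
tcp_pos: [0.4708, 0.1602, 0.1106]
orientation: [-0.002, 0.674, 0.739, -0.003]
wrist_force: [-13.4, -3.4, 11.2]
finger_gap: -0.0001
grip_force: 7.0
```

Emit:
arm_command --moves '[-1,0,1,0,0,0,0,-1,0,0.7,0,0,0,0,-1,0,0,0,0,0,0,-1,0,0,0,0,0,0]'

```text
clock: 22.4
tcp_pos: [0.4722, 0.1603, 0.1107]
orientation: [-0.003, 0.674, 0.739, -0.003]
wrist_force: [-14.4, -1.8, 12.5]
finger_gap: 0.0002
grip_force: 7.2
```

The pad is about half way in, at roughly 4.5 N. Retreat straight back, then up.

Emit:
arm_command --moves '[-1,0,-2,0,0,0,0,-1,0,-3,0,0,0,0,-1,0,-6,0,0,0,0,-1,0,-12,0,0,0,0,-1,0,-12,0,0,0,0,-1,0,-5,-20,0,0,0,-1,0,0,-40,0,0,0,-1,0,0,-40,0,0,0]'

```text
clock: 23.4
tcp_pos: [0.4359, 0.1572, 0.2118]
orientation: [-0.0, 0.674, 0.739, -0.0]
wrist_force: [0.8, -0.3, -0.8]
finger_gap: 0.0004
grip_force: 0.0
```

Emit:
arm_command --moves '[-1,55,0,0,0,0,0,-1,55,0,0,0,0,0,-1,55,0,0,0,0,0,-1,0,0,0,0,0,0]'

```text
clock: 23.9
tcp_pos: [0.4208, 0.3245, 0.2107]
orientation: [-0.0, 0.672, 0.74, 0.0]
wrist_force: [0.7, -0.3, 0.1]
finger_gap: -0.0
grip_force: 0.0
```

```bash
python3 go.py .4 .3 .2
python3 - <<'E'
from h import *
ey=np.array([-.0906,.9959]);ex=np.array([.9959,.0906])
for c in ['top','side']:
  p,d=read_camera(c); cv2.imwrite(f'pics/{c}7.png',p)
  P,_,_=cloud(c,d)
  for n,a in dict(lid=(.604,.17,.085,.083,.095),post=(.496,.16,.04,.12,.15)).items():
    S=P[(np.hypot(P[:,0]-a[0],P[:,1]-a[1])<a[2])&(P[:,2]>a[3])&(P[:,2]<a[4])][:,:2]
    if len(S): print(c,n,'ex',np.percentile(S@ex,[1,50,99]).round(4),'ey',np.percentile(S@ey,[1,50,99]).round(4),len(S))
a=cv2.resize(cv2.imread('pics/side7.png')[120:240,240:360],(400,400),interpolation=cv2.INTER_CUBIC)
b=cv2.resize(cv2.imread('pics/top7.png')[120:240,220:340],(400,400),interpolation=cv2.INTER_CUBIC)
cv2.imwrite('pics/g7.png',np.hstack([a,b]))
E
```

```text
clock 23.9 tcp [0.4208 0.3245 0.2107] F [ 0.7 -0.3  0.1] gap -0.0
axes y ang 5.5 z [ 0.     0.001 -1.   ] J [ 0.51  0.24 -0.11  1.23  0.    1.98]
tool delta mm [-22.4 -23.   10.6] ex in tool [-0.005  1.     0.   ] ey in tool [1.    0.005 0.001]
top lid ex [0.5489 0.6116 0.6794] ey [0.0513 0.1148 0.1794] 1193
top post ex [0.4985 0.5069 0.5162] ey [0.1075 0.1166 0.1269] 36
side lid ex [0.5486 0.6035 0.6781] ey [0.0473 0.1054 0.1704] 694
side post ex [0.499  0.5055 0.5181] ey [0.1039 0.1126 0.1244] 41
```

View pics/g7.png

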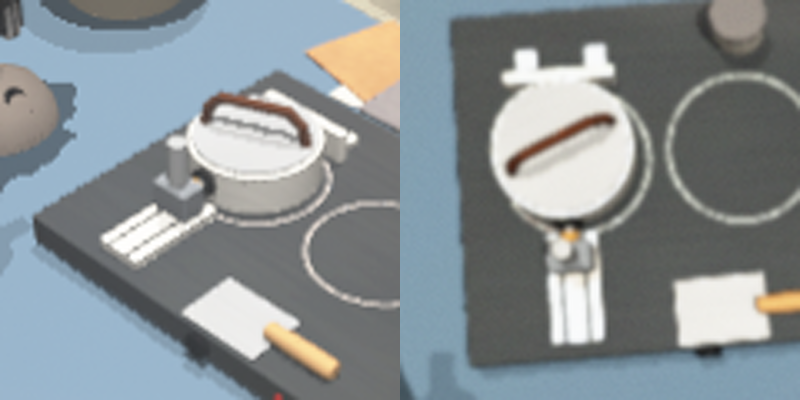

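The pot is still against the fence, with its lid at (563,150) in the top crop. The pad bears on it, with the post at (566,248), and the arm is clear. I hand it in.

```bash
python3 -c "
from workcell import *
print(hand_in())"
```

```text
the job is handed in; nothing more can be done
None
```

I handed the job in at 23.9 s: the glue pot is centred at the left clamping place, touching the fence, and the pad presses on it with roughly 4.5 N (my estimate from the wrist force), about half way in; the hand-in returned no verdict.

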